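# Add the red lamp to a modular signal tower

### The job

Fit the red lamp module into the signal tower, on top of the amber one and under the black sounder cap: turn the cap anticlockwise (seen from above) to unlock it, lift it off and stand it on a clear bit of the table, put the red module on and turn it clockwise until it locks, then put the cap back on top of the red module and lock it the same way. Leave the blue spare module, the tube offcut and the pliers where they are, and let go of everything at the end.

Things in the scene. Friction and masses are not known exactly. Their poses are not given: they have to be found in the camera images.
- tower_top (a point): Signal tower, 58 mm in diameter, fixed to the table by a magnetic foot (92 mm in diameter, 13 mm high): black housing, green lamp, amber lamp. Point: on its axis at its top shoulder, 138 mm above the table, where the next module's rim rests; z up, x as the tower's. White marks on the amber lamp's upper rim: bars at +x and -x (locked), dots 80 degrees anticlockwise of the bars (open).
- spigot_tip (a point): Top of the tower's bayonet spigot, 12 mm above tower_top, same axes. Its two light grey lugs (45 mm across, 80 degrees wide) point to +x and -x; a stop is under each. A part goes on straight down when turned 80 degrees (1.40 rad) anticlockwise from above of the tower's yaw, or 100 clockwise (within 12 degrees), until its rim rests on the shoulder; 80 degrees clockwise then locks it against the stop.
- cap_mid (a point): Black sounder cap, 58 mm in diameter, 42 mm high, 0.1 kg, smooth round side; at first locked on the amber lamp. Point: on its axis, 21 mm above its lower rim; z up. Hollow below (socket 14 mm deep, two inward tabs), it stands flat on its rim. White bars on its lower rim and top at its +x and -x. Locked, its x lies along the tower's, either way round; unlocked 80 degrees anticlockwise of that.
- red_mid (a point): Red lamp module to be fitted, 58 mm in diameter, body 50 mm high plus a 12 mm spigot on top like the tower's, 0.14 kg, standing on its lower rim. Point: on its axis, 25 mm above the lower rim; z up. White bars on both rims at its +x and -x, dots 80 degrees anticlockwise on the upper rim. Socket below as the cap's. Locked, its x lies along the tower's, either way round.
- red_top (a point): Shoulder of the red module, on its axis, 25 mm above red_mid, same axes; the cap's rim rests here. The spigot above it is like the tower's: the cap enters 80 degrees anticlockwise of the red module's yaw and locks by an 80 degree clockwise turn. Turning is light and has no click: parts stop at the stop and stay where left; locked parts keep about 1.5 mm of upward play.
- blue_mid (a point): Blue spare lamp module, same shape and size as the red one, standing on the table; not to be moved. Point: on its axis, 25 mm above its lower rim.
- offcut_mid (a point): Offcut of brown square steel tube, 40x120x40 mm, lying on the table to the left; not to be moved. Point: its middle, 20 mm up. The table 130 to 180 mm to the left (+y) of the tower is clear.
- pliers_mid (a point): Combination pliers with red grips, 69x201x14 mm, lying on the table in front of the tower; not to be moved. Point: their middle.
Mind the look-alikes: they are no part of the job. Of the things that look like the part that bears tower_top, the smaller one is meant.

How it is judged:
By the outcome, as a careful person would: the job done as asked, in the order asked, and still so for the second after the job is handed in, with the robot touching nothing.
It also fails if it takes over 72 s, if anything falls off the work surface, if the arm or the gripper's body presses on something with over 40 N, if the wrist force passes 120 N, or if a joint passes its speed limit or range.

### The arm

A 7-joint arm with a two-finger parallel gripper is mounted at the origin on a cart in front of the work surface, level with it; the furniture and walls round the work are solid. World frame = base frame: x ahead of the robot, y to its left, z up, the work surface at z = 0. Lengths are in m, angles in degrees, forces in N, time in s.
With the tool pointing down it reaches from about 0.425 to 0.875 m from the base axis. Payload 4.7 kg.
Tool frame: the origin (TCP) lies midway between the tips of the shut fingers; the grasp point (between the pads) lies 19 mm behind it; z points along the fingers, x is the direction in which the jaws open and shut, and the axes are right-handed (so a half turn about z gives the same grasp; the last joint's range is limited). The gripper opens to 87 mm and grips with 3 to 60 N. Pads are 19 mm wide; open, the fingers measure 117 mm over their backs; the gripper's body (75 mm by 190 mm) begins 51 mm behind the grasp point.
Start: joints at [-64.28, 18.392, -4.016, 83.108, 1.295, 78.541, -3.26], TCP at [0.274, 0.59, 0.223] pointing down, gripper open.
Joint ranges: [-163.93, 163.93], [-17.29, 119.83], [-79.2, 71.16], [3.27, 140.29], [-89.18, 269.18], [5.43, 117.66], [-154.24, 154.24]. Speed limits (degrees/s): [147.25, 147.25, 180, 180, 180, 180, 180].

### API

Orientations are given as [roll, pitch, yaw] about the fixed x, y, z axes, in that order (R = Rz(yaw) Ry(pitch) Rx(roll)).
In Python, from cell import telemetry, optics, env gives the robot as it stands.
- The arm moves only by the tool arm_command, never from a script. Its arguments are lists of equal length, an entry for each row: "translation": the shift along the tool's x, y, z in cm, a list of three; "twist": the turn about the tool's z in degrees. In form: {"translation": [[x, y, z], ...], "twist": [twist, ...]}. A call has 1 to 10 rows; each row shifts and turns the pose as measured when the row begins, along the tool's axes as they then stand; what a row does not reach is not made up. A row lasts 1/8 s, in which the tool goes at most 62.5 mm and 10.7 degrees, less where a joint would pass 70% of its speed; a pose out of reach is approached as far as the arm can. A call is refused whole if a number of a shift passes 6.25 or a number of a turn 10.7, either way. A call with a gripper value outside its range is refused whole. "grip" is the opening in per cent of the stroke, from 0 (shut) to 100 (fully open), set as the call begins (left out, the last holds). The fingers move at their own pace and stop on an object; "force" is the grip in N (left out, the last holds). Time passes only in rows, so rows that do not move let the fingers close. It gives the time, the measured TCP pose, the force and the opening at its end, in the units of the state.
- telemetry.get_obs(): the state, without advancing time (a new reading comes with each control period).
- optics.read_camera(name): name is "side" or "top" or "wrist"; returns a dict with "img" (420x560x3 uint8, blue, green, red), "fx", "fy", "cx", "cy" (pixels), "extrinsics" (4x4, takes a point from camera to world coordinates); the wrist camera has in their place "hand_eye" (4x4, takes a point from camera to tool coordinates, whose origin is the TCP and whose axes are the tool frame's). Camera axes: x right, y up, looking along -z (the intrinsics and any distortion apply to the point x, -y, -z); pixel columns grow to the right and rows downward; lengths in m; the calibration is good to about 2 mm. The wrist camera is an equidistant fisheye: a pixel r from the principal point sees the ray r / f radians off the axis. A picture is of the moment at which its call begins: read the wrist's pose just before it. There is no depth.
- env.sign_off(): hands the job in, once; it reports no verdict.
The state is a dict: "time_s": time; "qpos": joint angles; "joint_velocities": joint speeds; "effort": joint torques, N m; "tool_pos": TCP position; "tool_rot": TCP orientation; "force": force on the tool from outside, world axes, zero at the start; "wrist_torque": the same for the moment, N m; "grip_width": finger opening in m.
Only numpy, scipy, OpenCV 4.12 (cv2) and the standard library are available. Lean on these libraries where they do the work, as an engineer would, in place of code of your own. Each camera call takes 0.05 s, during which the arm holds its last target. There are 200 camera calls.

## Working session

There is one attempt and no reset: what is moved stays moved. The work goes in short steps, Python scripts to look and compute and a tool call to move; the robot and the scene stay as the last step left them, time stands still between calls to the robot, and variables do not carry over. Pictures are saved under pics/ and viewed, about 8 in all and at most 12, crops included, and the job is handed in when it is done.

Besides the shell and the picture viewer there is one more tool, called after ">>>" as name(argument=value, ...) on one line, values as JSON. arm_command: Moves the arm, as the interface text tells. Its arguments: {"type":"object","properties":{"translation":{"type":"array","items":{"type":"array","items":{"type":"number"}}},"twist":{"type":"array","items":{"type":"number"}},"grip":{"type":"number"},"force":{"type":"number"}},"required":["translation","twist"]}

```bash
mkdir -p pics; ls; cat > h.py <<'E'
import numpy as np, cv2
from scipy.spatial.transform import Rotation as R
from cell import telemetry, optics, env
def T_tool():
    o=telemetry.get_obs(); T=np.eye(4); T[:3,:3]=R.from_euler('xyz',o['tool_rot'],degrees=True).as_matrix(); T[:3,3]=o['tool_pos']; return T
def cam(n):
    T=T_tool(); c=optics.read_camera(n); c['T']=T@c['hand_eye'] if n=='wrist' else c['extrinsics']; c['n']=n; return c
def ray(c,u,v):
    x=(u-c['cx'])/c['fx']; y=(v-c['cy'])/c['fy']
    if c['n']=='wrist':
        t=np.hypot(x,y); s=np.sin(t)/t if t>1e-9 else 1; d=np.array([x*s,-y*s,-np.cos(t)])
    else: d=np.array([x,-y,-1])
    return c['T'][:3,3], c['T'][:3,:3]@d
def onz(c,u,v,z):
    o,d=ray(c,u,v); return o+d*(z-o[2])/d[2]
def proj(c,p):
    q=np.linalg.inv(c['T'])@np.append(p,1); x,y,z=q[0],-q[1],-q[2]
    if c['n']=='wrist':
        r=np.hypot(x,y); t=np.arctan2(r,z); x,y=x/r*t,y/r*t
    else: x,y=x/z,y/z
    return np.array([c['cx']+c['fx']*x,c['cy']+c['fy']*y])
E
python3 - <<'E'
from h import *
print(telemetry.get_obs())
for n in ('top','side'):
    c=cam(n); cv2.imwrite(f'pics/{n}0.png',c['img']); print(n,{k:v for k,v in c.items() if k!='img'})
E
```

```text
pics
{'time_s': 0.0, 'qpos': array([-64.28099033,  18.44166706,  -4.01544433,  83.17482472,
         1.29657653,  78.54077145,  -3.261126  ]), 'joint_velocities': array([-0.03792447,  0.01669453,  0.00233562, -0.0893032 ,  0.14698116,
        0.11356398,  0.07501056]), 'effort': array([-3.00619658e-04, -4.91292787e+01, -4.04091440e-01, -3.12537181e+01,
       -6.39034552e-02,  4.36263601e-02,  1.81411397e-04]), 'tool_pos': array([0.27361054, 0.58899632, 0.22143264]), 'tool_rot': array([1.79992707e+02, 1.11931972e-01, 6.50898373e+01]), 'force': array([ 0.32020354, -0.14029355, -0.59133829]), 'wrist_torque': array([-0.02018943, -0.01236823, -0.00898153]), 'grip_width': 0.08706266499487375}
top {'fx': 448.20125996231206, 'fy': 448.20125996231206, 'cx': 281.132270135239, 'cy': 209.67500532206296, 'extrinsics': array([[-0.06999714,  0.97608393, -0.20581681,  0.32460504],
       [-0.99754613, -0.06879267,  0.01301136,  0.04845462],
       [-0.0014585 ,  0.20622252,  0.97850403,  1.20775609],
       [ 0.        ,  0.        ,  0.        ,  1.        ]]), 'T': array([[-0.06999714,  0.9760839
[... 159 characters left out ...]
[ 0.        ,  0.        ,  0.        ,  1.        ]]), 'n': 'top'}
side {'fx': 505.62427409746505, 'fy': 505.62427409746505, 'cx': 276.8228873720646, 'cy': 213.97041961490987, 'extrinsics': array([[ 0.88928868,  0.17482638, -0.42261257, -0.10271592],
       [-0.45662543,  0.39126797, -0.799001  , -1.15554775],
       [ 0.02566831,  0.90351819,  0.42778034,  0.76057973],
       [ 0.        ,  0.        ,  0.        ,  1.        ]]), 'T': array([[ 0.88928868,  0.17482638, -0.42261257, -0.10271592],
       [-0.45662543,  0.39126797, -0.799001  , -1.15554775],
       [ 0.02566831,  0.90351819,  0.42778034,  0.76057973],
       [ 0.        ,  0.        ,  0.        ,  1.        ]]), 'n': 'side'}
```

View pics/top0.png

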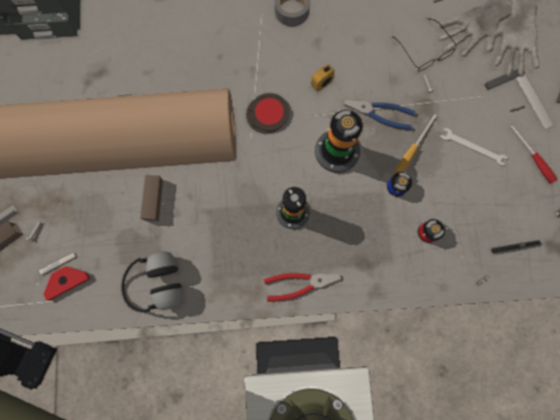

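View pics/side0.png

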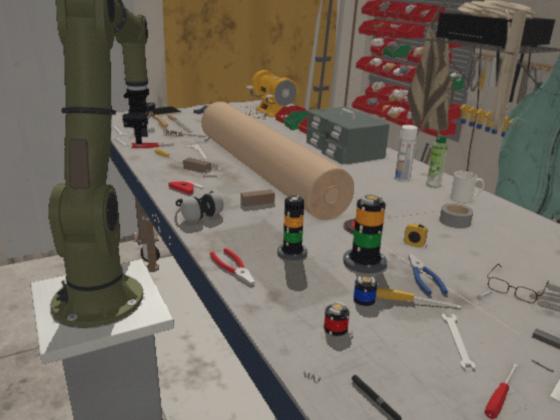

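The top view shows the small tower (cap top about (294,196), foot (293,212)), red at (431,231), blue at (400,184), offcut at (151,198) and pliers at (302,286). The larger tower at (342,140) is the look-alike.

```bash
python3 - <<'E'
from h import *
c=cam('top'); s=cam('side')
for n,u,v,z in [('foot',293,212,.013),('captop',294,195,.180),('redtop',432,227,.062),('blue',401,180,.062),('offcut',151,198,.04),('pl',302,286,.014),('pltip',342,279,.01),('big',347,122,.2),('p170',294,195,.18)]:
    print(n,onz(c,u,v,z).round(3))
def crop(c,u,v,w=26,h=30): return cv2.resize(c['img'][v-h:v+h,u-w:u+w],None,fx=7,fy=7,interpolation=cv2.INTER_CUBIC)
a=np.hstack([crop(c,295,203),crop(c,431,230)])
cv2.imwrite('pics/crop1.png',a)
print(a.shape)
for n,p in [('side captop',(294,200,.18))]: print(n,onz(s,*p).round(3))
E
```

```text
foot [0.567 0.001 0.013]
captop [0.574 0.002 0.18 ]
redtop [ 0.492 -0.353  0.062]
blue [ 0.623 -0.289  0.062]
offcut [0.627 0.378 0.04 ]
pl [ 0.367 -0.008  0.014]
pltip [ 0.378 -0.115  0.01 ]
big [ 0.74  -0.137  0.2  ]
p170 [0.574 0.002 0.18 ]
(420, 728, 3)
side captop [ 0.558 -0.008  0.18 ]
```

View pics/crop1.png

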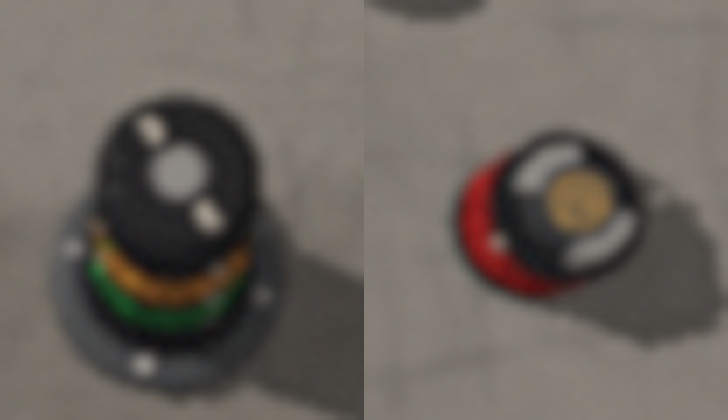

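Rough yaws are about 28° for the cap and tower and about 31° for red (mod 180). I'll move above the tower and take a close look.

>>> arm_command(translation=[[-3.8, 4.8, -1], [-3.8, 4.8, -1], [-3.8, 4.8, -1], [-3.8, 4.8, -1], [-3.8, 4.8, -1], [-3.8, 4.8, -1], [-3.8, 4.8, -1], [-3.8, 4.8, -1], [-3.8, 4.8, -1], [-3.8, 4.8, -1]], twist=[0, 0, 0, 0, 0, 0, 0, 0, 0, 0], grip=100)

```text
time_s: 1.45
tool_pos: [0.5501, 0.0413, 0.3202]
tool_rot: [-179.9, 0.1, 65.8]
force: [1.3, 0.9, 0.3]
grip_width: 0.087
```

>>> arm_command(translation=[[0, 0, 0], [0, 0, 0], [0, 0, 0], [0, 0, 0], [0, 0, 0], [0, 0, 0], [0, 0, 0], [0, 0, 0], [0, 0, 0], [0, 0, 0]], twist=[10.5, 10.5, 10.5, 10.5, 10.5, 10.5, 10.5, 10.5, 10.5, 10.5])

```text
time_s: 2.7
tool_pos: [0.5508, 0.0328, 0.3195]
tool_rot: [179.8, 0.0, -41.8]
force: [0.5, -0.7, -0.0]
grip_width: 0.087
```

```bash
python3 - <<'E'
from h import *
c=cam('wrist'); cv2.imwrite('pics/w1.png',c['img']); np.save('w1T.npy',c['T'])
print(c['fx'],c['cx'],c['cy'],c['T'].round(4)); print(telemetry.get_obs()['qpos'])
for p in [(.57,.001,.18),(.57,.001,.138)]: print(proj(c,np.array(p)))
E
```

```text
325.19226210127806 280.24063486228454 208.9296436596961 [[ 7.460e-01  6.458e-01  1.626e-01  5.950e-01]
 [-6.659e-01  7.235e-01  1.820e-01  8.180e-02]
 [-1.000e-04 -2.441e-01  9.698e-01  4.814e-01]
 [ 0.000e+00  0.000e+00  0.000e+00  1.000e+00]]
[-32.58915364   4.62106483  28.33921406  89.06088715  -2.03129091
  87.05376824 -46.30338846]
[316.8563785 209.9792158]
[312.64206316 200.41683087]
```

View pics/w1.png

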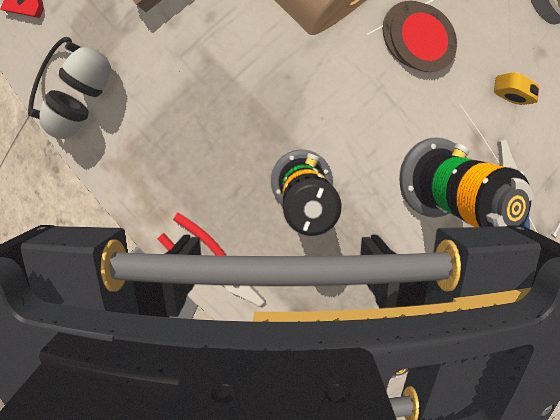

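Cap top is near (313,209) with bars near (320,193) and (306,226). The foot is near (302,175) and the pliers are below left.

```bash
python3 - <<'E'
from h import *
im=cv2.imread('pics/w1.png'); c=dict(T=np.load('w1T.npy'),fx=325.192,fy=325.192,cx=280.24,cy=208.93,n='wrist')
g=cv2.cvtColor(im,cv2.COLOR_BGR2GRAY)
roi=np.zeros_like(g); cv2.circle(roi,(313,206),30,255,-1)
m=((g>150)&(roi>0)).astype(np.uint8); n,l,s,ce=cv2.connectedComponentsWithStats(m)
B=[]
for i in range(1,n):
    if s[i,4]>15: p=onz(c,*ce[i],.18); B.append(p); print(s[i,4],ce[i].round(1),p.round(4))
# dark disk of cap: fit circle of top from black mask, in metric top plane
d=((g<75)).astype(np.uint8); d[:, :270]=0; d[:,345:]=0; d[245:]=0; d[:150]=0
cs,_=cv2.findContours(d,cv2.RETR_EXTERNAL,cv2.CHAIN_APPROX_NONE); k=max(cs,key=cv2.contourArea)[:,0]
k=k[k[:,1]>205]
P=np.array([onz(c,*q,.18)[:2] for q in k]); A=np.c_[2*P,np.ones(len(P))]; x=np.linalg.lstsq(A,(P**2).sum(1),rcond=None)[0]
print('circle',x[:2],np.sqrt(x[2]+x[0]**2+x[1]**2),cv2.boundingRect(k))
E
```

```text
75 [339.  204.1] [ 0.5899 -0.0088  0.18  ]
43 [319.6 192.2] [0.5832 0.0125 0.18  ]
239 [312.8 208.9] [0.5677 0.0044 0.18  ]
39 [305.9 225.7] [ 0.5518 -0.0039  0.18  ]
circle [0.56799915 0.00568823] 0.0274553062436088 (283, 206, 58, 30)
```

>>> arm_command(translation=[[1.55, 0.5, 3], [1.6, 0.5, 3], [0, 0, 2], [0, 0, 0]], twist=[0, 0, 0, 0])

```text
time_s: 3.25
tool_pos: [0.5678, 0.0038, 0.2376]
tool_rot: [179.8, 0.0, -41.4]
force: [0.9, 1.2, 0.5]
grip_width: 0.087
```

>>> arm_command(translation=[[-0.05, -0.05, 4], [0, 0, 3], [0, 0, 2], [0, 0, 0.2], [0, 0, 0]], twist=[0, 0, 0, 0, 0])

```text
time_s: 3.88
tool_pos: [0.5714, 0.0057, 0.1495]
tool_rot: [-179.8, -0.3, -40.9]
force: [0.2, -0.5, 0.1]
grip_width: 0.0869
```

>>> arm_command(translation=[[0, 0, 0], [0, 0, 0], [0, 0, 0], [0, 0, 0], [0, 0, 0], [0, 0, 0]], twist=[0, 0, 0, 0, 0, 0], grip=50, force=20)

```text
time_s: 4.62
tool_pos: [0.5722, 0.0068, 0.1525]
tool_rot: [-179.6, -0.3, -40.8]
force: [-2.3, -0.3, 0.5]
grip_width: 0.0576
```

>>> arm_command(translation=[[0, 0, 0], [-0.1, 0.25, 0.3], [-0.05, 0.2, 0.2]], twist=[0, 0, 0], grip=80)

```text
time_s: 5.0
tool_pos: [0.5688, 0.0036, 0.1473]
tool_rot: [-179.6, -0.4, -40.8]
force: [0.4, -1.1, -0.8]
grip_width: 0.0688
```

>>> arm_command(translation=[[0, 0, 0]], twist=[0])

```text
time_s: 5.12
tool_pos: [0.5685, 0.0033, 0.1471]
tool_rot: [-179.6, -0.4, -40.8]
force: [-0.4, -0.7, 0.1]
grip_width: 0.0695
```

>>> arm_command(translation=[[0, 0, 0]], twist=[0])

```text
time_s: 5.25
tool_pos: [0.5686, 0.0033, 0.1471]
tool_rot: [-179.6, -0.4, -40.8]
force: [0.8, 0.5, -0.9]
grip_width: 0.0694
```

>>> arm_command(translation=[[-0.1, 0, 0.1], [0, 0, 0], [0, 0, 0], [0, 0, 0]], twist=[0, 0, 0, 0], grip=50)

```text
time_s: 5.75
tool_pos: [0.5679, 0.004, 0.146]
tool_rot: [-179.6, -0.5, -40.8]
force: [-0.4, -0.9, 0.8]
grip_width: 0.0577
```

Now turn anticlockwise, which is negative twist.

>>> arm_command(translation=[[0, 0, 0], [0, 0, 0], [0, 0, 0], [0, 0, 0], [0, 0, 0]], twist=[-8, -8, -8, -8, -8])

```text
time_s: 6.38
tool_pos: [0.5682, 0.0051, 0.1462]
tool_rot: [-179.9, -0.7, 0.5]
force: [0.5, 0.3, 0.6]
grip_width: 0.0576
```

>>> arm_command(translation=[[0, 0, 0], [0, 0, 0], [0, 0, 0], [0, 0, 0], [0, 0, 0]], twist=[-8, -8, -8, -8, -6.5])

```text
time_s: 7.0
tool_pos: [0.5682, 0.0056, 0.1463]
tool_rot: [179.7, -0.6, 40.3]
force: [0.9, 0.5, -0.9]
grip_width: 0.0576
```

```bash
python3 - <<'E'
from h import *
o=telemetry.get_obs(); print(o['wrist_torque'].round(3),o['force'].round(2),o['tool_rot'].round(2))
c=cam('wrist'); np.save('w2T.npy',c['T'])
u,v=proj(c,np.array([.568,.0045,.16])).astype(int); print(u,v)
u=min(max(u,130),430);v=min(max(v,100),320)
cv2.imwrite('pics/w2.png',cv2.resize(c['img'][v-100:v+100,u-130:u+130],None,fx=3,fy=3,interpolation=cv2.INTER_CUBIC))
E
```

```text
[0.026 0.044 0.017] [ 0.91  0.49 -0.91] [179.69  -0.59  40.31]
278 265
```

View pics/w2.png

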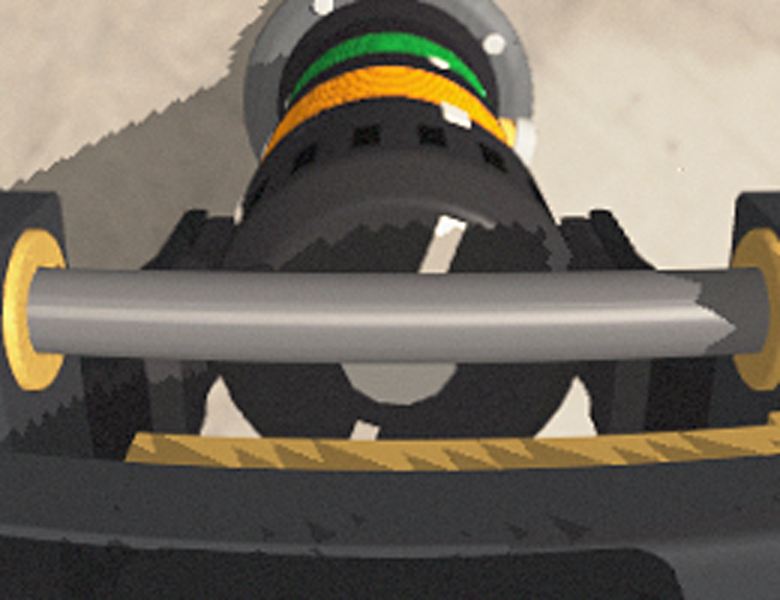

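The cap turned with the gripper: its bars are now at 67° in the picture, as expected for an 80° turn. Lifting gently.

>>> arm_command(translation=[[0, 0, -0.5], [0, 0, -0.5], [0, 0, -0.8], [0, 0, 0]], twist=[0, 0, 0, 0])

```text
time_s: 7.55
tool_pos: [0.568, 0.0055, 0.1657]
tool_rot: [179.7, -0.6, 40.2]
force: [0.5, 0.5, -0.6]
grip_width: 0.0577
```

>>> arm_command(translation=[[0, 0, -2.5], [3.1, -4.1, 0], [3.1, -4.1, 0], [3.1, -4.1, 0], [0, 0, 0], [0, 0, 0]], twist=[0, 0, 0, 0, 0, 0])

```text
time_s: 8.3
tool_pos: [0.5598, 0.1623, 0.1919]
tool_rot: [179.6, -0.6, 39.9]
force: [0.3, -0.2, -0.1]
grip_width: 0.0575
```

>>> arm_command(translation=[[0, 0, 5], [0, 0, 5], [0, 0, 4], [0, 0, 2.5], [0, 0, 0], [0, 0, 0]], twist=[0, 0, 0, 0, 0, 0])

```text
time_s: 9.05
tool_pos: [0.566, 0.1542, 0.0252]
tool_rot: [179.4, -0.8, 39.2]
force: [-0.1, 1.0, -0.8]
grip_width: 0.0575
```

>>> arm_command(translation=[[0, 0, 1.2], [0, 0, 0.3], [0, 0, 0]], twist=[0, 0, 0])

```text
time_s: 9.43
tool_pos: [0.5684, 0.1544, 0.0123]
tool_rot: [179.3, -1.1, 39.1]
force: [0.1, 0.6, -1.2]
grip_width: 0.0576
```

>>> arm_command(translation=[[0, 0, 0.3], [0, 0, 0.15], [0, 0, 0]], twist=[0, 0, 0])

```text
time_s: 9.8
tool_pos: [0.5689, 0.1546, 0.0085]
tool_rot: [179.3, -1.2, 39.1]
force: [-1.2, -0.5, 1.6]
grip_width: 0.0578
```

>>> arm_command(translation=[[0, 0, 0], [0, 0, 0], [0, 0, -0.1], [0, 0, -2], [0, 0, -4], [0, 0, -4]], twist=[0, 0, 0, 0, 0, 0], grip=100)

```text
time_s: 10.55
tool_pos: [0.565, 0.1538, 0.1117]
tool_rot: [179.3, -0.9, 39.1]
force: [1.2, 0.1, -0.5]
grip_width: 0.0872
```

>>> arm_command(translation=[[0, 0, -6], [-1, 1, -5], [-4.4, 4.1, -1.2], [-4.4, 4.1, -1.2], [-4.4, 4.1, -1.2], [-4.4, 4.1, -1.2], [-4.4, 4.1, -1.2], [-4.4, 4.1, 0], [-4.4, 4.1, 0], [-4.4, 4.1, 0]], twist=[0, 0, 0, 0, 0, 0, 0, 0, 0, 0])

```text
time_s: 11.8
tool_pos: [0.497, -0.3437, 0.3038]
tool_rot: [178.4, -2.7, 39.9]
force: [0.5, -0.3, -0.3]
grip_width: 0.0869
```

>>> arm_command(translation=[[0, 0, 0], [0, 0, 0], [0, 0, 0], [0, 0, 0], [0, 0, 0], [0, 0, 0], [0, 0, 0], [0, 0, 0]], twist=[10, 10, 10, 10, 10, 10, 10, 9])

```text
time_s: 12.8
tool_pos: [0.4905, -0.3527, 0.3163]
tool_rot: [-177.3, -2.6, -42.6]
force: [-0.5, -0.1, 0.3]
grip_width: 0.087
```

```bash
python3 - <<'E'
from h import *
print(telemetry.get_obs()['qpos'].round(1))
c=cam('wrist'); np.save('w3T.npy',c['T']); cv2.imwrite('pics/w3.png',c['img']); print(proj(c,np.array([.492,-.353,.05])))
E
```

```text
[ -7.9  11.4  50.1  85.5 -11.4  84.6  -0.3]
[272.11713515 188.08895104]
```

View pics/w3.png

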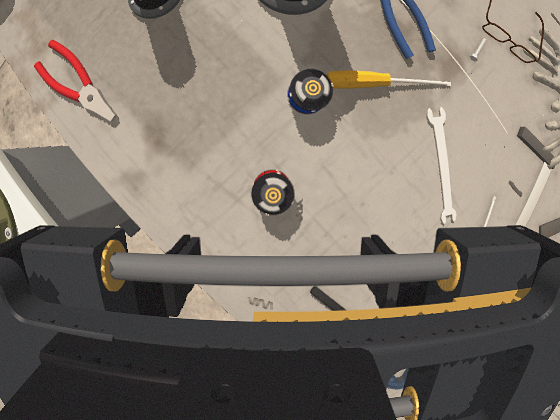

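Red's spigot top is at about (273,195), with lugs at upper left and lower right, and blue is at (312,88). The tool has also picked up about 3.7° of tilt, so I'm measuring both.

```bash
cat >> h.py <<'E'
def tilt(r):
    z=R.from_euler('xyz',r,degrees=True).as_matrix()[:,2]; return np.degrees(z[:2])
E
python3 - <<'E'
from h import *
for r in ([179.8,0,-41.8],[-179.8,-.3,-40.9],[-179.6,-.3,-40.8],[-179.6,-.5,-40.8],[-179.9,-.7,.5],[179.7,-.6,40.3],[179.6,-.6,39.9],[179.4,-.8,39.2],[179.3,-1.2,39.1],[179.3,-.9,39.1],[178.4,-2.7,39.9],[-177.3,-2.6,-42.6]): print(r,tilt(r).round(2))
im=cv2.imread('pics/w3.png'); c=dict(T=np.load('w3T.npy'),fx=325.192,fy=325.192,cx=280.24,cy=208.93,n='wrist')
hsv=cv2.cvtColor(im,cv2.COLOR_BGR2HSV); roi=np.zeros(im.shape[:2],np.uint8); cv2.circle(roi,(273,193),21,1,-1)
def comps(m,z,t):
    n,l,s,ce=cv2.connectedComponentsWithStats((m&(roi>0)).astype(np.uint8))
    for i in range(1,n):
        if s[i,4]>6: print(t,s[i,4],ce[i].round(1),onz(c,*ce[i],z).round(4))
comps((hsv[...,1]<60)&(hsv[...,2]>115),.058,'white')
comps((hsv[...,1]>90)&(hsv[...,0]>12)&(hsv[...,0]<35)&(hsv[...,2]>80),.062,'gold')
cv2.imwrite('pics/w3c.png',cv2.resize(im[165:225,235:315],None,fx=9,fy=9,interpolation=cv2.INTER_CUBIC))
E
```

```text
[179.8, 0, -41.8] [-0.13 -0.15]
[-179.8, -0.3, -40.9] [ 0.36 -0.05]
[-179.6, -0.3, -40.8] [0.49 0.11]
[-179.6, -0.5, -40.8] [ 0.64 -0.02]
[-179.9, -0.7, 0.5] [0.7  0.11]
[179.7, -0.6, 40.3] [0.65 0.16]
[179.6, -0.6, 39.9] [0.72 0.08]
[179.4, -0.8, 39.2] [1.   0.04]
[179.3, -1.2, 39.1] [1.37 0.21]
[179.3, -0.9, 39.1] [1.14 0.02]
[178.4, -2.7, 39.9] [3.1 0.5]
[-177.3, -2.6, -42.6] [3.74 0.23]
white 141 [276.  182.1] [ 0.5017 -0.3498  0.058 ]
white 108 [268.8 206.6] [ 0.4725 -0.3672  0.058 ]
gold 166 [272.4 195. ] [ 0.4871 -0.3586  0.062 ]
```

View pics/w3c.png

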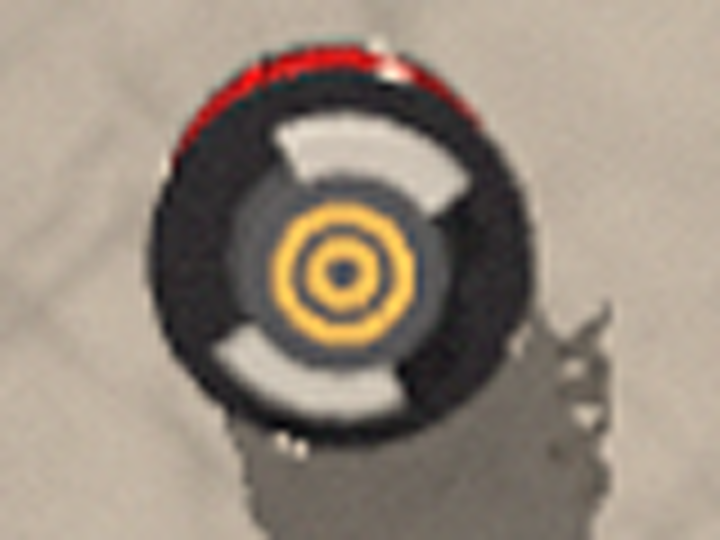

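Red is at (0.487,-0.3586), yaw 30.8°. Next I'll test how motion affects the tilt, starting with a slow descent with smooth ends.

>>> arm_command(translation=[[0.15, 0.65, 1], [0, 0, 2], [0, 0, 2], [0, 0, 2], [0, 0, 1]], twist=[0, 0, 0, 0, 0])

```text
time_s: 13.48
tool_pos: [0.4911, -0.3582, 0.2317]
tool_rot: [-177.2, -2.5, -42.4]
force: [1.0, 0.5, 0.5]
grip_width: 0.0868
```

>>> arm_command(translation=[[0, 0, -6], [0, 0, -6], [0, 0, 0]], twist=[0, 0, 0])

```text
time_s: 13.85
tool_pos: [0.4816, -0.3576, 0.3497]
tool_rot: [-177.3, -2.1, -42.2]
force: [-0.5, -0.7, -0.4]
grip_width: 0.0869
```

>>> arm_command(translation=[[0, 0, 2], [0, 0, 2], [0, 0, 2], [0, 0, 2], [0, 0, 2], [0, 0, 0]], twist=[0, 0, 0, 0, 0, 0])

```text
time_s: 14.6
tool_pos: [0.486, -0.3547, 0.24]
tool_rot: [-177.3, -1.8, -42.0]
force: [0.0, 0.0, 0.5]
grip_width: 0.0869
```

>>> arm_command(translation=[[0, 0, -6.2], [0, 0, -6.2], [0, 0, -6.2], [0, 0, 0], [0, 0, 2], [0, 0, 2], [0, 0, 2], [0, 0, 2], [0, 0, 0]], twist=[0, 0, 0, 0, 0, 0, 0, 0, 0])

```text
time_s: 15.72
tool_pos: [0.4785, -0.356, 0.3472]
tool_rot: [-177.4, -1.7, -41.8]
force: [0.7, 0.4, -0.0]
grip_width: 0.0874
```

>>> arm_command(translation=[[-4, -4, 0], [-4, -4, 0], [-4, -4, 0], [0, 0, 0]], twist=[0, 0, 0, 0])

```text
time_s: 16.23
tool_pos: [0.469, -0.1836, 0.3502]
tool_rot: [-177.5, -1.8, -42.0]
force: [-0.6, -1.0, 0.0]
grip_width: 0.0872
```

>>> arm_command(translation=[[2, 2, 0], [2, 2, 0], [2, 2, 0], [2, 2, 0], [2, 2, 0], [2, 2, 0], [0, 0, 0]], twist=[0, 0, 0, 0, 0, 0, 0])

```text
time_s: 17.1
tool_pos: [0.4773, -0.3649, 0.3553]
tool_rot: [-177.5, -2.4, -42.2]
force: [0.3, 0.6, 0.4]
grip_width: 0.087
```

>>> arm_command(translation=[[4.4, -4, 0], [4.4, -4, 0], [0, 0, 0]], twist=[0, 0, 0])

```text
time_s: 17.48
tool_pos: [0.5985, -0.3647, 0.3632]
tool_rot: [-177.4, -2.4, -42.2]
force: [-0.4, 0.7, 0.1]
grip_width: 0.0869
```

>>> arm_command(translation=[[-4.4, 4, 0], [-4.4, 4, 0], [0, 0, 0]], twist=[0, 0, 0])

```text
time_s: 17.85
tool_pos: [0.476, -0.3656, 0.3545]
tool_rot: [-177.7, -2.2, -42.1]
force: [1.2, -0.2, 0.2]
grip_width: 0.0868
```

>>> arm_command(translation=[[0, 0, 0], [0, 0, 0], [0, 0, 0]], twist=[-10, -10, 0])

```text
time_s: 18.23
tool_pos: [0.4762, -0.3644, 0.3572]
tool_rot: [-178.3, -3.2, -21.5]
force: [-0.4, -0.2, 0.5]
grip_width: 0.0868
```

```bash
python3 - <<'E'
from h import *
print('start',tilt([-177.5,-2.4,-42.2]))
o=telemetry.get_obs(); print(o['qpos'].round(2),o['joint_velocities'].round(2),o['tool_rot'].round(2),tilt(o['tool_rot']).round(2))
E
```

```text
start [3.45448812 0.24129981]
[ -8.68  11.33  53.69  81.5  -11.86  89.42  22.66] [-0.14 -0.36  0.33 -0.18 -0.    0.01 -0.86] [-178.35   -3.17  -21.55] [3.55 0.37]
```

>>> arm_command(translation=[[-0.9, -2.3, 0], [-0.9, -2.3, 0], [-0.9, -2.3, 0], [-0.9, -2.3, 0], [-0.9, -2.3, 0], [-0.9, -2.3, 0], [-0.9, -2.3, 0], [-0.9, -2.3, 0], [-0.9, -2.3, 0], [0, 0, 0]], twist=[0, 0, 0, 0, 0, 0, 0, 0, 0, 0])

```text
time_s: 19.48
tool_pos: [0.482, -0.1351, 0.3628]
tool_rot: [-178.1, -3.5, -23.6]
force: [0.3, -0.1, -0.4]
grip_width: 0.0869
```

```bash
python3 - <<'E'
from h import *
o=telemetry.get_obs(); print(o['tool_pos'].round(4),o['qpos'].round(2),o['tool_rot'].round(2),tilt(o['tool_rot']).round(2))
E
```

```text
[ 0.482  -0.1351  0.3628] [-28.39  -7.67  37.82  94.02   3.7   88.23 -14.24] [-178.09   -3.46  -23.65] [3.93 0.36]
```

>>> arm_command(translation=[[5.5, -2.4, 0], [5.5, -2.4, 0], [0, 0, 0], [-5.5, 2.4, 0], [-5.5, 2.4, 0], [0, 0, 0]], twist=[0, 0, 0, 0, 0, 0])

```text
time_s: 20.23
tool_pos: [0.4806, -0.1433, 0.3597]
tool_rot: [-178.6, -3.3, -24.7]
force: [1.2, -0.4, 0.3]
grip_width: 0.0873
```

>>> arm_command(translation=[[0, 0, -5], [0, 0, -5], [0, 0, 0]], twist=[0, 0, 0])

```text
time_s: 20.6
tool_pos: [0.4726, -0.1471, 0.4636]
tool_rot: [-178.3, -3.4, -25.2]
force: [0.9, -0.4, -2.0]
grip_width: 0.0867
```

```bash
python3 - <<'E'
from h import *
print(tilt([-178.09,-3.46,-23.65]))
o=telemetry.get_obs(); print(o['tool_pos'].round(4),o['qpos'].round(2),o['tool_rot'].round(2),tilt(o['tool_rot']).round(2))
E
```

```text
[3.93177106 0.36290093]
[ 0.4726 -0.1471  0.4636] [-32.41  -7.14  42.15  81.88   4.16  99.64 -14.6 ] [-178.34   -3.43  -25.16] [3.81 0.04]
```

>>> arm_command(translation=[[-1.2, -2.6, 3], [-1.2, -2.6, 3], [-1.2, -2.6, 3], [-1.2, -2.6, 3], [-1.2, -2.6, 3], [-2, 1, 0], [-2, 1, 0], [0, 0, 0]], twist=[0, 0, 0, 0, 0, 0, 0, 0])

```text
time_s: 21.6
tool_pos: [0.4398, -0.0082, 0.3013]
tool_rot: [-178.5, -3.5, -26.3]
force: [0.8, 0.1, 0.8]
grip_width: 0.0871
```

```bash
cat > st.py <<'E'
from h import *
o=telemetry.get_obs(); print(o['tool_pos'].round(4),o['qpos'].round(2),o['tool_rot'].round(2),tilt(o['tool_rot']).round(2))
E
python3 st.py
```

```text
[ 0.4398 -0.0082  0.3013] [-36.7  -15.41  27.78 107.07   8.    83.   -36.5 ] [-178.53   -3.46  -26.27] [ 3.75 -0.21]
```

>>> arm_command(translation=[[-0.9, 0.45, 0], [-0.9, 0.45, 0], [0, 0, 0]], twist=[0, 0, 0])

```text
time_s: 21.98
tool_pos: [0.4214, -0.0101, 0.2994]
tool_rot: [-178.5, -3.5, -26.6]
force: [1.2, -0.8, -0.2]
grip_width: 0.0868
```

```bash
python3 st.py
```

```text
[ 0.4214 -0.0101  0.2994] [-29.13 -16.82  21.15 108.99   6.81  83.02 -35.72] [-178.47   -3.52  -26.55] [ 3.83 -0.2 ]
```

>>> arm_command(translation=[[-0.9, 0.45, 0], [-0.9, 0.45, 0], [-0.9, 0.45, 0], [0, 0, 0]], twist=[0, 0, 0, 0])

```text
time_s: 22.48
tool_pos: [0.3989, -0.013, 0.2982]
tool_rot: [-178.4, -3.5, -26.9]
force: [0.4, 0.7, 0.5]
grip_width: 0.0872
```

```bash
python3 st.py
```

```text
[ 0.3989 -0.013   0.2982] [  4.51 -17.11  -5.24 110.48  -1.35  82.67 -27.29] [-178.39   -3.54  -26.91] [ 3.88 -0.16]
```

>>> arm_command(translation=[[-0.9, 0.45, 0], [-0.9, 0.45, 0], [0, 0, 0]], twist=[0, 0, 0])

```text
time_s: 22.85
tool_pos: [0.3937, -0.0135, 0.2962]
tool_rot: [-178.6, -2.9, -26.9]
force: [0.1, 0.1, -0.2]
grip_width: 0.0873
```

```bash
python3 st.py
```

```text
[ 0.3937 -0.0135  0.2962] [  8.11 -17.13  -7.9  110.63  -2.33  83.17 -26.13] [-178.59   -2.85  -26.88] [ 3.18 -0.03]
```

The inner reach limit does tip the tool back upright. A few more rows of that.

>>> arm_command(translation=[[-1.3, 0.65, 0], [-1.3, 0.65, 0], [-1.3, 0.65, 0], [0, 0, 0]], twist=[0, 0, 0, 0])

```text
time_s: 23.35
tool_pos: [0.3807, -0.0131, 0.2918]
tool_rot: [-179.3, -1.1, -26.6]
force: [1.1, -0.1, -0.6]
grip_width: 0.0868
```

```bash
python3 st.py
```

```text
[ 0.3807 -0.0131  0.2918] [  8.54 -17.23  -8.19 111.14  -2.53  84.62 -25.73] [-179.34   -1.14  -26.62] [1.31 0.08]
```

>>> arm_command(translation=[[-1.2, 0.6, 0], [-1.2, 0.6, 0], [0, 0, 0]], twist=[0, 0, 0])

```text
time_s: 23.72
tool_pos: [0.373, -0.0141, 0.2898]
tool_rot: [-179.8, -0.1, -26.7]
force: [0.5, -0.2, 0.2]
grip_width: 0.0868
```

```bash
python3 st.py
```

```text
[ 0.373  -0.0141  0.2898] [  8.71 -17.23  -8.18 111.35  -2.55  85.59 -25.57] [-1.7983e+02 -7.0000e-02 -2.6650e+01] [0.14 0.12]
```

>>> arm_command(translation=[[2, 2, 0], [2.6, 2.6, 0], [2.6, 2.6, 0], [2.6, 2.6, 0], [2.6, 2.6, 0], [2.6, 2.6, 2], [2.6, 2.6, 2], [2.6, 2.6, 2], [2.6, 2.6, 2], [2, 2, 1]], twist=[0, 0, 0, 0, 0, 0, 0, 0, 0, 0])

```text
time_s: 24.98
tool_pos: [0.4901, -0.356, 0.199]
tool_rot: [-179.8, -0.4, -26.4]
force: [0.5, 0.4, -0.4]
grip_width: 0.0872
```

>>> arm_command(translation=[[0, 0, 0]], twist=[0])

```text
time_s: 25.1
tool_pos: [0.4891, -0.3579, 0.1972]
tool_rot: [-179.9, -0.3, -26.5]
force: [0.0, 0.4, -0.2]
grip_width: 0.0871
```

```bash
python3 st.py; python3 - <<'E'
from h import *
c=cam('wrist'); cv2.imwrite('pics/w4.png',c['img']); im=c['img']
g=proj(c,np.array([.487,-.3586,.062])); print(g)
hsv=cv2.cvtColor(im,cv2.COLOR_BGR2HSV); roi=np.zeros(im.shape[:2],np.uint8); cv2.circle(roi,tuple(int(x) for x in g),45,1,-1)
for t,m,z in (('white',(hsv[...,1]<60)&(hsv[...,2]>115),.058),('gold',(hsv[...,1]>90)&(hsv[...,0]>12)&(hsv[...,0]<35)&(hsv[...,2]>80),.062)):
    n,l,s,ce=cv2.connectedComponentsWithStats((m&(roi>0)).astype(np.uint8))
    for i in range(1,n):
        if s[i,4]>40: print(t,s[i,4],ce[i].round(1),onz(c,*ce[i],z).round(4))
E
```

```text
[ 0.4891 -0.3579  0.1972] [23.17 13.56 12.5  92.47 -3.2  74.05  9.66] [-179.88   -0.27  -26.54] [ 0.3  -0.01]
[277.47780944 202.25730275]
white 2644 [275.3 198.2] [ 0.4866 -0.3549  0.058 ]
white 271 [287.2 186.2] [ 0.5017 -0.3497  0.058 ]
white 195 [267.4 215.9] [ 0.472 -0.367  0.058]
gold 207 [277.6 202.2] [ 0.4871 -0.3586  0.062 ]
gold 92 [277.8 202.2] [ 0.4873 -0.3587  0.062 ]
```

>>> arm_command(translation=[[-0.15, 0.15, 3], [0, 0, 3], [0, 0, 3], [0, 0, 1.5], [0, 0, 0]], twist=[0, 0, 0, 0, 0])

```text
time_s: 25.78
tool_pos: [0.4915, -0.3525, 0.0945]
tool_rot: [-179.6, -0.6, -26.1]
force: [0.5, -0.2, 0.0]
grip_width: 0.0869
```

>>> arm_command(translation=[[-0.1, 0.5, 2], [0, 0.35, 2], [0, 0.25, 2], [0, 0.1, 1], [0, 0, 0.8], [0, 0, 0]], twist=[0, 0, 0, 0, 0, 0])

```text
time_s: 26.52
tool_pos: [0.4885, -0.3655, 0.0164]
tool_rot: [-179.7, -1.1, -26.1]
force: [-0.1, 0.7, -0.1]
grip_width: 0.0871
```

>>> arm_command(translation=[[-0.2, -0.3, 0.2], [-0.2, -0.25, 0.2], [0, 0, 0]], twist=[0, 0, 0])

```text
time_s: 26.9
tool_pos: [0.4885, -0.3586, 0.0136]
tool_rot: [-179.7, -1.2, -26.1]
force: [-0.4, -0.5, 0.1]
grip_width: 0.0867
```

>>> arm_command(translation=[[-0.13, 0, 0.1], [0, 0, 0], [0, 0, 0], [0, 0, 0], [0, 0, 0], [0, 0, 0]], twist=[0, 0, 0, 0, 0, 0], grip=50, force=25)

```text
time_s: 27.65
tool_pos: [0.4875, -0.3582, 0.0131]
tool_rot: [-179.7, -1.3, -26.1]
force: [-0.6, 0.5, 0.5]
grip_width: 0.0573
```

```bash
python3 st.py
```

```text
[ 0.4875 -0.3582  0.0131] [ 24.59  22.83  11.36 103.44  -6.12  53.07  12.58] [-179.69   -1.27  -26.1 ] [ 1.28 -0.28]
```

>>> arm_command(translation=[[0, 0, -1], [0, 0, -2.5], [0, 0, -3], [0, 0, -3], [0, 0, -3], [0, 0, -3], [0, 0, -3], [0, 0, -2], [0, 0, 0]], twist=[0, 0, 0, 0, 0, 0, 0, 0, 0])

```text
time_s: 28.78
tool_pos: [0.4813, -0.3571, 0.2275]
tool_rot: [-179.7, -1.3, -26.2]
force: [-1.1, -0.4, -1.2]
grip_width: 0.0577
```

```bash
python3 st.py
```

```text
[ 0.4813 -0.3571  0.2275] [23.3  11.07 12.7  91.92 -3.01 76.1  10.29] [-179.71   -1.26  -26.16] [ 1.26 -0.29]
```

>>> arm_command(translation=[[-0.6, -2.6, 0], [-0.85, -3.7, 0], [-0.85, -3.7, 0], [-0.85, -3.7, 0], [-0.85, -3.7, 0], [-0.85, -3.7, 0], [-0.85, -3.7, 0], [-0.85, -3.7, 0], [-0.85, -3.7, 0], [-0.6, -2.6, 0]], twist=[0, 0, 0, 0, 0, 0, 0, 0, 0, 0])

```text
time_s: 30.02
tool_pos: [0.5585, -0.0012, 0.2151]
tool_rot: [180.0, -0.4, -26.6]
force: [0.9, -0.7, -0.3]
grip_width: 0.0576
```

>>> arm_command(translation=[[0, 0, 0], [0, 0, 0], [0, 0, 0], [0, 0, 0], [0, 0, 0], [0, 0, 0], [0, 0, 0], [0, 0, 0], [0, 0, 0]], twist=[-9, -10, -10, -10, -10, -10, -10, -6, 0])

```text
time_s: 31.15
tool_pos: [0.5515, 0.0028, 0.2026]
tool_rot: [-179.5, 0.6, 51.2]
force: [0.1, -0.1, -1.4]
grip_width: 0.0577
```

```bash
python3 st.py
```

```text
[0.5515 0.0028 0.2026] [ 4.65  8.05 -8.52 98.02  1.34 74.84 47.07] [-179.47    0.64   51.23] [-0.81 -0.16]
```

>>> arm_command(translation=[[0.6, 0.6, 1], [0.6, 0.6, 1], [0, 0, 0.7], [0, 0, 0]], twist=[0, 0, 0, 0])

```text
time_s: 31.65
tool_pos: [0.5683, 0.0047, 0.1712]
tool_rot: [-179.3, 0.8, 51.0]
force: [-0.2, -1.4, -1.0]
grip_width: 0.0577
```

```bash
python3 st.py; python3 - <<'E'
from h import *
c=cam('wrist'); s=cam('side')
u,v=proj(c,np.array([.568,.0045,.16])).astype(int); print(u,v)
v=min(v,320)
a=cv2.resize(c['img'][v-100:v+100,u-130:u+130],(520,400),interpolation=cv2.INTER_CUBIC)
u,v=proj(s,np.array([.568,.0045,.15])).astype(int); print(u,v)
b=cv2.resize(s['img'][v-60:v+60,u-40:u+40],(266,400),interpolation=cv2.INTER_CUBIC)
cv2.imwrite('pics/w5.png',np.hstack([a,b]))
E
```

```text
[0.5683 0.0047 0.1712] [ 4.3  11.36 -8.5  97.89  1.85 71.9  46.36] [-179.32    0.75   51.01] [-1.   -0.16]
279 246
294 207
```

View pics/w5.png

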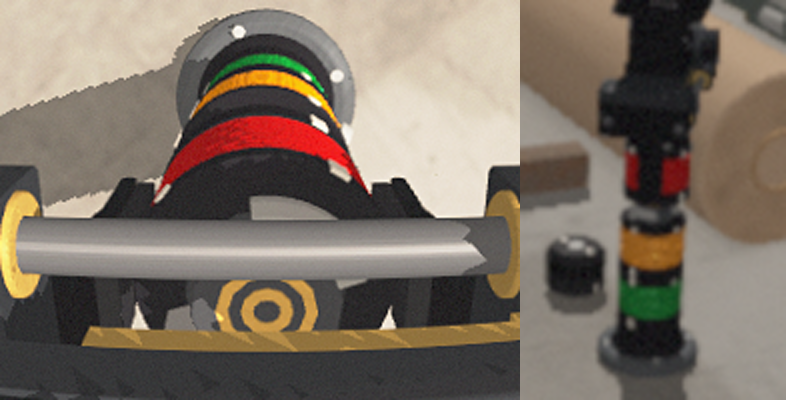

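Red sits over the spigot with its marks as expected, and the cap stands on the table to the left. Lowering gently.

>>> arm_command(translation=[[0, 0, 0.4], [0, 0, 0.4], [0, 0, 0.2], [0, 0, 0]], twist=[0, 0, 0, 0])

```text
time_s: 32.25
tool_pos: [0.5688, 0.0046, 0.1626]
tool_rot: [-179.5, 0.6, 51.0]
force: [0.0, -0.5, -1.8]
grip_width: 0.0574
```

>>> arm_command(translation=[[-0.05, -0.05, 0.4], [0, 0, 0.3], [0, 0, 0]], twist=[0, 0, 0])

```text
time_s: 32.62
tool_pos: [0.568, 0.0044, 0.1552]
tool_rot: [-179.5, 0.6, 51.0]
force: [0.1, -0.7, -1.9]
grip_width: 0.0575
```

>>> arm_command(translation=[[0, 0, 0.3], [0, 0, 0.2], [0, 0, 0]], twist=[0, 0, 0])

```text
time_s: 33.0
tool_pos: [0.5681, 0.0045, 0.1519]
tool_rot: [-179.5, 0.6, 51.0]
force: [-0.9, 0.8, -1.3]
grip_width: 0.0573
```

>>> arm_command(translation=[[0, 0, 0.2], [0, 0, 0.2], [0, 0, 0]], twist=[0, 0, 0])

```text
time_s: 33.38
tool_pos: [0.5682, 0.0045, 0.1518]
tool_rot: [-179.6, 0.6, 51.0]
force: [0.1, 0.5, -0.8]
grip_width: 0.0574
```

>>> arm_command(translation=[[0, 0, 0.5], [0, 0, 0.5]], twist=[0, 0])

```text
time_s: 33.62
tool_pos: [0.5681, 0.0039, 0.1499]
tool_rot: [-179.7, 0.6, 50.9]
force: [-14.5, 0.2, 33.6]
grip_width: 0.0574
```

>>> arm_command(translation=[[0, 0, -0.1]], twist=[0])

```text
time_s: 33.75
tool_pos: [0.5681, 0.0042, 0.1515]
tool_rot: [-179.7, 0.5, 50.9]
force: [0.1, 0.4, -2.1]
grip_width: 0.0573
```

>>> arm_command(translation=[[0, 0, 0], [0, 0, 0], [0, 0, 0]], twist=[4, 5, 5])

```text
time_s: 34.12
tool_pos: [0.5682, 0.0044, 0.15]
tool_rot: [-179.8, 0.6, 36.5]
force: [-0.3, 0.4, 2.9]
grip_width: 0.0574
```

>>> arm_command(translation=[[0, 0, 0], [0, 0, 0], [0, 0, 0], [0, 0, 0], [0, 0, 0]], twist=[8, 8, 8, 8, 8])

```text
time_s: 34.75
tool_pos: [0.5692, 0.0041, 0.1501]
tool_rot: [179.7, 0.5, -4.8]
force: [-3.3, -0.2, 3.6]
grip_width: 0.0576
```

>>> arm_command(translation=[[0, 0, 0], [0, 0, 0], [0, 0, 0], [0, 0, 0], [0, 0, 0]], twist=[6, 5, 4, 4, 3])

```text
time_s: 35.38
tool_pos: [0.569, 0.0043, 0.1502]
tool_rot: [179.5, 0.4, -27.5]
force: [-2.3, -0.4, 2.8]
grip_width: 0.0574
```

```bash
python3 st.py;python3 -c "
from h import *
print(telemetry.get_obs()['wrist_torque'])"
```

```text
[0.569  0.0043 0.1502] [ -2.3   11.73  -1.07  99.84   0.46  69.   -31.05] [179.53   0.38 -27.54] [-0.55 -0.24]
[0.0675098  0.54899702 0.06129073]
```

>>> arm_command(translation=[[0, 0, 0], [0, 0, 0]], twist=[2, 2])

```text
time_s: 35.62
tool_pos: [0.5689, 0.0045, 0.1502]
tool_rot: [179.5, 0.4, -31.7]
force: [-2.8, 0.7, 3.8]
grip_width: 0.0572
```

```bash
python3 -c "
from h import *
print(telemetry.get_obs()['wrist_torque'],telemetry.get_obs()['tool_rot'])"
```

```text
[0.1678471  0.6326825  0.09248599] [179.50247016   0.36817329 -31.68857083]
```

>>> arm_command(translation=[[0, 0, 0], [0, 0, 0]], twist=[3, 3])

```text
time_s: 35.88
tool_pos: [0.5694, 0.005, 0.1502]
tool_rot: [179.5, 0.2, -37.6]
force: [-1.8, -2.4, 3.3]
grip_width: 0.0574
```

```bash
python3 -c "
from h import *
print(telemetry.get_obs()['wrist_torque'],telemetry.get_obs()['tool_rot'])"
```

```text
[-0.2894077   0.39475976  1.10337601] [179.46519806   0.23783527 -37.64632807]
```

>>> arm_command(translation=[[0, 0, 0], [0, 0, 0], [0, 0, 0], [0, 0, -2], [0, 0, -3], [0, 0, -3], [0, 0, -3], [0, 0, -2], [0, 0, 0]], twist=[0, 0, 0, 0, 0, 0, 0, 0, 0], grip=100)

```text
time_s: 37.0
tool_pos: [0.5707, 0.0042, 0.2809]
tool_rot: [179.4, 0.3, -37.7]
force: [0.5, -0.1, -1.1]
grip_width: 0.087
```

```bash
python3 st.py; python3 - <<'E'
from h import *
c=cam('wrist'); im=c['img']; cv2.imwrite('pics/w6f.png',im)
P=np.array([.568,.0045,.2])
g=proj(c,P); print(g)
hsv=cv2.cvtColor(im,cv2.COLOR_BGR2HSV); roi=np.zeros(im.shape[:2],np.uint8); cv2.circle(roi,tuple(int(x) for x in g),60,1,-1)
for t,m,z in (('white',(hsv[...,1]<60)&(hsv[...,2]>115),.196),('gold',(hsv[...,1]>90)&(hsv[...,0]>12)&(hsv[...,0]<35)&(hsv[...,2]>80),.2)):
    n,l,s,ce=cv2.connectedComponentsWithStats((m&(roi>0)).astype(np.uint8))
    for i in range(1,n):
        if s[i,4]>40: print(t,s[i,4],ce[i].round(1),onz(c,*ce[i],z).round(4))
u,v=g.astype(int); u=min(max(u,110),450); v=min(max(v,90),330)
cv2.imwrite('pics/w6.png',cv2.resize(im[v-90:v+90,u-110:u+110],None,fx=3.3,fy=3.3,interpolation=cv2.INTER_CUBIC))
E
```

```text
[0.5707 0.0042 0.2809] [ -3.35   7.96   0.09  89.11   0.27  83.56 -41.02] [179.37   0.29 -37.72] [-0.61 -0.32]
[277.44837342 216.09633623]
white 2537 [239.  219.7] [0.5412 0.0199 0.196 ]
white 1560 [322.9 213.4] [ 0.597  -0.0165  0.196 ]
white 407 [288.  195.5] [0.5839 0.0117 0.196 ]
white 288 [267.5 232.8] [ 0.5525 -0.0025  0.196 ]
white 1168 [277.2 264.5] [ 0.5415 -0.0291  0.196 ]
gold 46 [289.6 159.3] [0.6021 0.0337 0.2   ]
gold 183 [277.8 169.7] [0.5904 0.0328 0.2   ]
gold 287 [278.2 215.8] [0.5686 0.0044 0.2   ]
gold 127 [278.2 215.8] [0.5686 0.0043 0.2   ]
```

View pics/w6.png

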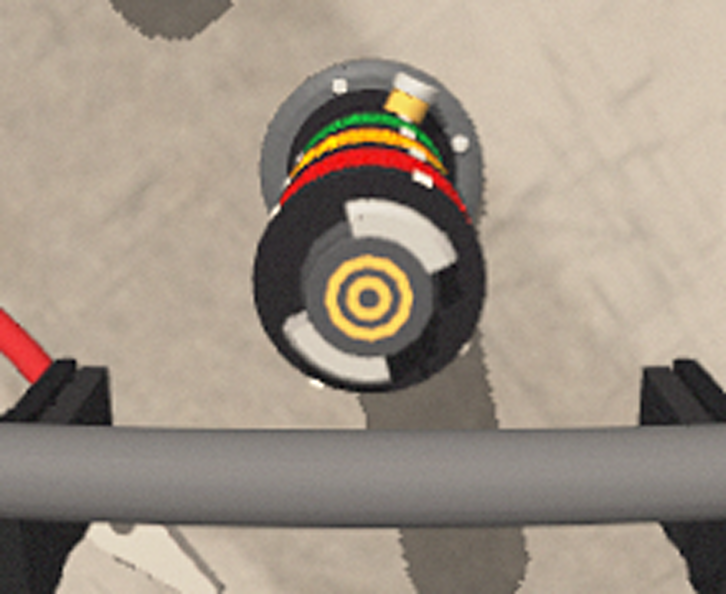

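Red is on: its bars line up with amber's, lugs at about 24–27°, centred at (0.5685,0.0044), and the stop was felt at 1.1 Nm. Next, the cap.

>>> arm_command(translation=[[-1.9, -2.4, 0], [-1.9, -2.4, 0], [-1.9, -2.4, 0], [-1.9, -2.4, 0], [-1.8, -2.2, 0], [0, 0, 3], [0, 0, 3], [0, 0, 3], [0, 0, 2], [0, 0, 0]], twist=[0, 0, 0, 0, 0, 0, 0, 0, 0, 0])

```text
time_s: 38.3
tool_pos: [0.5576, 0.1561, 0.1481]
tool_rot: [178.2, 1.2, -37.8]
force: [-0.1, 0.3, 0.1]
grip_width: 0.0869
```

```bash
python3 st.py; python3 - <<'E'
from h import *
c=cam('wrist'); im=c['img']; cv2.imwrite('pics/w7f.png',im)
g=proj(c,np.array([.5689,.1546,.042])); print(g)
gr=cv2.cvtColor(im,cv2.COLOR_BGR2GRAY); roi=np.zeros(im.shape[:2],np.uint8); cv2.circle(roi,tuple(int(x) for x in g),33,1,-1)
n,l,s,ce=cv2.connectedComponentsWithStats(((gr>140)&(roi>0)).astype(np.uint8))
for i in range(1,n):
    if s[i,4]>15: print(s[i,4],ce[i].round(1),onz(c,*ce[i],.042).round(4))
E
```

```text
[0.5576 0.1561 0.1481] [-12.89  14.34  -6.26  97.     1.59  70.89 -57.3 ] [178.24   1.21 -37.79] [-2.03 -0.65]
[294.30031057 197.53636597]
57 [276.9 186.3] [0.5632 0.1712 0.042 ]
321 [294.4 197.1] [0.5692 0.1548 0.042 ]
53 [311.4 208.5] [0.5747 0.1381 0.042 ]
```

>>> arm_command(translation=[[0.5, -0.3, 2], [0.5, -0.3, 2], [0, 0, 2], [0, 0, 2], [0, 0, 1], [0, 0, 0]], twist=[0, 0, 0, 0, 0, 0])

```text
time_s: 39.1
tool_pos: [0.5696, 0.1533, 0.0532]
tool_rot: [178.4, 1.1, -37.9]
force: [-0.3, 0.5, 0.3]
grip_width: 0.087
```

```bash
python3 st.py
```

```text
[0.5696 0.1533 0.0532] [-12.72  20.58  -5.89 100.69   2.37  60.76 -57.31] [178.42   1.06 -37.85] [-1.81 -0.6 ]
```

>>> arm_command(translation=[[-0.15, -0.1, 1.5], [0, 0, 1.5], [0, 0, 1], [0, 0, 0.1], [0, 0, 0]], twist=[0, 0, 0, 0, 0])

```text
time_s: 39.72
tool_pos: [0.5687, 0.1551, 0.0105]
tool_rot: [178.5, 1.0, -37.8]
force: [-0.0, -0.2, 0.4]
grip_width: 0.0868
```

>>> arm_command(translation=[[0, 0, 0], [0, 0, 0], [0, 0, 0], [0, 0, 0], [0, 0, 0], [0, 0, 0]], twist=[0, 0, 0, 0, 0, 0], grip=50, force=25)

```text
time_s: 40.48
tool_pos: [0.5697, 0.1553, 0.0118]
tool_rot: [178.6, 0.9, -37.8]
force: [-0.6, -0.0, -0.8]
grip_width: 0.0575
```

>>> arm_command(translation=[[0, 0, -1], [0, 0, -2.5], [0, 0, -3.5], [0, 0, -4], [0, 0, -4], [0, 0, -4], [0, 0, -3], [0, 0, -1.5], [0, 0, 0]], twist=[0, 0, 0, 0, 0, 0, 0, 0, 0])

```text
time_s: 41.6
tool_pos: [0.5752, 0.1573, 0.2574]
tool_rot: [178.6, 0.9, -37.8]
force: [0.3, 0.2, -0.9]
grip_width: 0.0574
```

```bash
python3 st.py
```

```text
[0.5752 0.1573 0.2574] [-12.82  12.48  -5.97  86.57   1.29  82.65 -56.68] [178.65   0.9  -37.84] [-1.54 -0.52]
```

>>> arm_command(translation=[[1.5, 2, 0], [1.9, 2.6, 0], [1.9, 2.6, 0], [1.9, 2.6, 0], [1.5, 2.2, 0], [0, 0, 1.5], [0, 0, 0]], twist=[0, 0, 0, 0, 0, 0, 0])

```text
time_s: 42.48
tool_pos: [0.5636, 0.006, 0.2304]
tool_rot: [177.9, 1.8, -37.7]
force: [-0.7, 0.9, -0.8]
grip_width: 0.0576
```

```bash
python3 st.py
```

```text
[0.5636 0.006  0.2304] [ -3.17   9.81  -0.46  92.78   0.5   80.14 -41.38] [177.89   1.77 -37.68] [-2.69 -0.59]
```

>>> arm_command(translation=[[0.25, -0.15, 0.5], [0.25, -0.1, 0.5], [0, 0, 0.4], [0, 0, 0]], twist=[1.5, 1.5, 0, 0])

```text
time_s: 42.98
tool_pos: [0.5686, 0.0083, 0.2142]
tool_rot: [177.8, 1.8, -40.6]
force: [-0.6, 0.5, -0.1]
grip_width: 0.0575
```

```bash
python3 st.py; python3 - <<'E'
from h import *
c=cam('wrist'); s=cam('side')
u,v=proj(c,np.array([.568,.0045,.2])).astype(int); print(u,v)
v=min(v,320)
a=cv2.resize(c['img'][v-100:v+100,u-130:u+130],(520,400),interpolation=cv2.INTER_CUBIC)
u,v=proj(s,np.array([.568,.0045,.19])).astype(int)
b=cv2.resize(s['img'][v-45:v+45,u-30:u+30],(266,400),interpolation=cv2.INTER_CUBIC)
cv2.imwrite('pics/w8.png',np.hstack([a,b]))
E
```

```text
[0.5686 0.0083 0.2142] [ -3.5   10.93  -0.29  93.33   0.42  78.55 -44.44] [177.79   1.76 -40.6 ] [-2.77 -0.54]
284 249
```

View pics/w8.png

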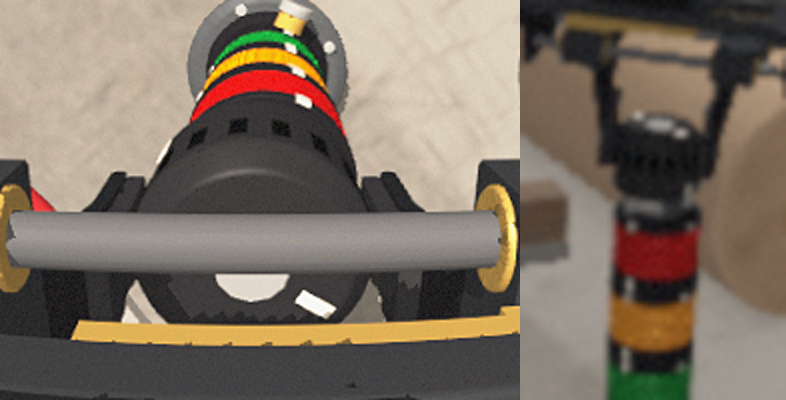

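The cap hovers just above red's spigot, about 3.5 mm off in y. I'll correct that and lower.

>>> arm_command(translation=[[0.23, 0.27, 0], [0, 0, 0.3], [0, 0, 0.2], [0, 0, 0]], twist=[0, 0, 0, 0])

```text
time_s: 43.58
tool_pos: [0.5688, 0.004, 0.2101]
tool_rot: [177.9, 1.7, -40.6]
force: [-0.1, 0.4, -1.3]
grip_width: 0.0576
```

>>> arm_command(translation=[[0, 0, 0.3], [0, 0, 0.3], [0, 0, 0]], twist=[0, 0, 0])

```text
time_s: 43.95
tool_pos: [0.5684, 0.004, 0.2036]
tool_rot: [177.9, 1.7, -40.6]
force: [0.3, -0.5, -1.3]
grip_width: 0.0575
```

>>> arm_command(translation=[[0, 0, 0.3], [0, 0, 0.2], [0, 0, 0]], twist=[0, 0, 0])

```text
time_s: 44.32
tool_pos: [0.5692, 0.004, 0.2003]
tool_rot: [178.0, 1.5, -40.6]
force: [-0.6, 0.3, -1.1]
grip_width: 0.0574
```

>>> arm_command(translation=[[0, 0, 0.4]], twist=[0])

```text
time_s: 44.45
tool_pos: [0.5698, 0.004, 0.1997]
tool_rot: [178.1, 1.4, -40.6]
force: [-8.2, -1.3, 25.6]
grip_width: 0.0579
```

>>> arm_command(translation=[[0, 0, 0], [0, 0, 0]], twist=[0, 0], grip=80)

```text
time_s: 44.7
tool_pos: [0.5703, 0.0041, 0.2006]
tool_rot: [178.2, 1.3, -40.6]
force: [-0.4, -0.1, -0.3]
grip_width: 0.0671
```

>>> arm_command(translation=[[0, 0, 0], [0, 0, 0], [0, 0, 0], [0, 0, 0]], twist=[0, 0, 0, 0], grip=50)

```text
time_s: 45.2
tool_pos: [0.5698, 0.0042, 0.1997]
tool_rot: [178.1, 1.4, -40.6]
force: [0.1, -0.9, 0.7]
grip_width: 0.0573
```

>>> arm_command(translation=[[-0.1, 0.08, 0], [0, 0, 0], [0, 0, 0], [0, 0, 0]], twist=[5, 7, 8, 8])

```text
time_s: 45.7
tool_pos: [0.5683, 0.0047, 0.1998]
tool_rot: [177.6, 0.4, -69.5]
force: [-1.3, -0.1, 2.7]
grip_width: 0.0575
```

```bash
python3 st.py;python3 -c "
from h import *
print(telemetry.get_obs()['wrist_torque'])"
```

```text
[0.5683 0.0047 0.1998] [ -5.38  10.96   2.3   94.96  -0.1   76.45 -72.53] [177.65   0.39 -69.45] [-2.34 -0.46]
[0.07166764 0.4268347  0.01849806]
```

>>> arm_command(translation=[[0, 0, 0], [0, 0, 0], [0, 0, 0], [0, 0, 0], [0, 0, 0]], twist=[8, 8, 8, 8, 7])

```text
time_s: 46.32
tool_pos: [0.5679, 0.0064, 0.2004]
tool_rot: [177.9, -1.1, -109.7]
force: [0.7, -0.1, -0.1]
grip_width: 0.0578
```

>>> arm_command(translation=[[0, 0, 0], [0, 0, 0], [0, 0, 0]], twist=[5, 4, 3])

```text
time_s: 46.7
tool_pos: [0.5682, 0.0053, 0.2007]
tool_rot: [178.3, -1.6, -122.1]
force: [-0.6, -1.2, 0.8]
grip_width: 0.0573
```

```bash
python3 st.py;python3 -c "
from h import *
print(telemetry.get_obs()['wrist_torque'])"
```

```text
[0.5682 0.0053 0.2007] [  -9.36   10.85    6.79   95.07   -0.99   76.5  -124.53] [ 178.25   -1.59 -122.1 ] [-2.33 -0.42]
[-0.40179474  0.22933729  0.13449384]
```

>>> arm_command(translation=[[0, 0, 0], [0, 0, 0]], twist=[3, 3])

```text
time_s: 46.95
tool_pos: [0.5682, 0.005, 0.2007]
tool_rot: [178.5, -1.8, -128.1]
force: [-0.9, -0.9, 1.9]
grip_width: 0.0574
```

```bash
python3 st.py;python3 -c "
from h import *
print(telemetry.get_obs()['wrist_torque'])"
```

```text
[0.5682 0.005  0.2007] [  -9.82   10.85    7.3    95.09   -1.02   76.5  -130.47] [ 178.47   -1.82 -128.08] [-2.32 -0.49]
[0.05238504 0.40851916 0.96221369]
```

The stop is felt again at 0.96 Nm. Doing a gentle pull test before letting go.

>>> arm_command(translation=[[0, 0, -0.3], [0, 0, -0.2]], twist=[0, 0])

```text
time_s: 47.2
tool_pos: [0.5672, 0.0059, 0.2013]
tool_rot: [178.3, -2.0, -127.8]
force: [3.9, 0.3, -10.9]
grip_width: 0.0574
```

>>> arm_command(translation=[[0, 0, 0.2], [0, 0, 0], [0, 0, 0]], twist=[1, 0, 0])

```text
time_s: 47.58
tool_pos: [0.5676, 0.0055, 0.201]
tool_rot: [178.4, -2.0, -128.8]
force: [1.0, -0.1, -5.7]
grip_width: 0.0574
```

```bash
python3 st.py;python3 -c "
from h import *
print(telemetry.get_obs()['wrist_torque'])"
```

```text
[0.5676 0.0055 0.201 ] [  -9.94   10.9     7.33   94.99   -0.97   76.72 -131.26] [ 178.4    -2.   -128.77] [-2.5  -0.56]
[ 0.14036829 -0.20143635  0.77326694]
```

Locked: it held about 11 N of pull. Releasing and backing off.

>>> arm_command(translation=[[0, 0, 0.1], [0, 0, 0], [0, 0, 0], [0, 0, -2], [0, 0, -3], [0, 0, -3], [0, 0, -3], [0, 0, 0]], twist=[0, 0, 0, 0, 0, 0, 0, 0], grip=100)

```text
time_s: 48.58
tool_pos: [0.5729, 0.0054, 0.3165]
tool_rot: [178.5, -1.8, -129.2]
force: [0.6, -0.3, 0.1]
grip_width: 0.0869
```

```bash
python3 st.py; python3 - <<'E'
from h import *
c=cam('wrist'); im=c['img']; s=cam('side'); t=cam('top')
g=proj(c,np.array([.568,.0045,.23])); print(g)
gr=cv2.cvtColor(im,cv2.COLOR_BGR2GRAY); roi=np.zeros(im.shape[:2],np.uint8); cv2.circle(roi,tuple(int(x) for x in g),55,1,-1)
n,l,st,ce=cv2.connectedComponentsWithStats(((gr>150)&(roi>0)).astype(np.uint8))
for i in range(1,n):
    if st[i,4]>25: print(st[i,4],ce[i].round(1),onz(c,*ce[i],.23).round(4))
u,v=g.astype(int); u=min(max(u,130),430); v=min(max(v,100),320)
a=cv2.resize(im[v-100:v+100,u-130:u+130],(520,400),interpolation=cv2.INTER_CUBIC)
u,v=proj(s,np.array([.568,.0045,.15])).astype(int)
b=cv2.resize(s['img'][v-60:v+60,u-40:u+40],(266,400),interpolation=cv2.INTER_CUBIC)
cv2.imwrite('pics/w9.png',np.hstack([a,b]))
# unmoved things: compare top picture with the first
d=cv2.absdiff(t['img'],cv2.imread('pics/top0.png')).max(2)
for k,(x,y) in dict(blue=(400,184),offcut=(151,198),pliers=(302,286)).items(): print(k,(d[y-14:y+14,x-14:x+14]>60).sum())
E
```

```text
[0.5729 0.0054 0.3165] [ -10.1     9.05    7.7    84.03   -0.84   89.31 -131.69] [ 178.52   -1.81 -129.22] [-2.29 -0.46]
[281.75611022 214.95923132]
34 [255.  168.7] [ 0.6096 -0.003   0.23  ]
35 [250.  177.7] [0.6067 0.0045 0.23  ]
3604 [280.2 223.5] [0.5633 0.0099 0.23  ]
63 [262.3 205.9] [0.5836 0.0116 0.23  ]
358 [282. 215.] [0.5678 0.0044 0.23  ]
63 [301.7 224.1] [ 0.5518 -0.003   0.23  ]
blue 0
offcut 0
pliers 55
```

View pics/w9.png

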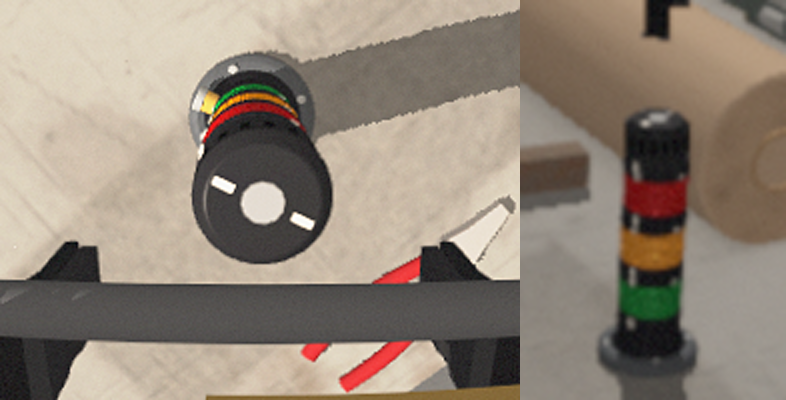

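The final picture shows the stack straight: green, amber, red, then cap. The cap's bars are at yaw 24.7°, matching red's 24.3°, and the gripper is clear. Handing in.

```bash
python3 -c "
from cell import env
print(env.sign_off())"
```

```text
the job is handed in; nothing more can be done
None
```

The red lamp module is fitted and locked on the amber one. The cap is back on top of it and locked, and the job was handed in at about 48.7 s with the gripper open and well clear.

**What I did**
- I unlocked the cap with an 80° anticlockwise turn, lifted it off and stood it about 150 mm to the left of the tower.
- I put the red module on and turned it clockwise to its stop, felt at about 1.1 Nm.
- I put the cap back and turned it to its stop, felt at about 0.96 Nm.

**Last checks**
- **Lock:** the cap held a pull of about 11 N before I let go.
- **Alignment:** the cap's bars are at 24.7° and the red module's lugs at 24.3°. Both sit on the tower axis within about 1 mm, and the side view shows a straight stack.
- **Things left alone:** the blue module and the offcut show no change in the top picture.

**Did not fully agree**
- **Cap angle:** I measured the locked cap at 27.6° at the start, about 3° off its present angle. I put that down to measuring error, or to the cap not having been fully against its stop.
- **Pliers:** 55 changed pixels showed up around them in the top picture. I took this to be the arm or its shadow without checking further; the gripper never went low near them.
- **Tool tilt:** the tool drifted up to 4° off vertical. I corrected this once at the inner reach limit, and it was still about 2.5° off while locking the cap. Contact forces stayed at or below about 37 N, with the peak when pressing the red module down.

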